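Slide the cutting board home on its stand and turn the keeper over it

ROBOT

A 6-joint arm with a two-finger parallel gripper is mounted at the origin on the work surface. World frame = base frame: x ahead of the robot, y to its left, z up, the work surface at z = 0. Lengths are in m, angles in degrees, forces in N, time in s.
With the tool pointing down it reaches from about 0.25 to 0.725 m from the base axis. Payload 9.7 kg.
Tool frame: the origin (TCP) lies between the finger pads; the fingertips stand 11 mm ahead of it and the grasp point (between the pads) lies 8 mm behind it; z points along the fingers, x is the direction in which the jaws open and shut, and the axes are right-handed (so a half turn about z gives the same grasp; the last joint's range is limited). The gripper opens to 85 mm and grips with 20 to 120 N. Pads are 22 mm wide; open, the fingers measure 114 mm over their backs; the gripper's body (76 mm by 85 mm) begins 54 mm behind the grasp point. The pads swing forward as they close: fully open they stand 13 mm farther back than shut.
Start: joints at [73.51, 4.979, 10.078, 95.1, 0, 90], TCP at [0.156, 0.527, 0.242] pointing down, gripper open.
Joint ranges: [-179.16, 179.16], [-48.56, 103.87], [-65.8, 70.77], [-126.05, 130.52], [-82.76, 87.17], [-180, 180]. Speed limits (degrees/s): [127.2, 127.2, 147.25, 180, 180, 180].

INTERFACE

Orientations are given as [roll, pitch, yaw] about the fixed x, y, z axes, in that order (R = Rz(yaw) Ry(pitch) Rx(roll)).
In Python, from workcell import get_obs, camera, job_done gives the robot as it stands.
- The arm moves only by the tool arm_command, never from a script. Its argument "increments" is a list of rows, each a list of 2 entries, a list of its own where there are three numbers: the shift along the tool's x, y, z in units of 25 mm (1.0 is 25 mm), then the turn about the tool's z in units of 6 degrees (1.0 is 6 degrees). In form: [[[dx, dy, dz], roll], ...]. A call has 1 to 5 rows; each row is the pose to reach, as a shift and turn from the pose measured when the call began, along the tool's axes at that moment; what a row does not reach only later rows make up. A row lasts 1/10 s, in which the tool goes at most 50 mm and 8.59 degrees, less where a joint would pass 70% of its speed; a pose out of reach is approached as far as the arm can. A call with a gripper value outside its range is refused whole. "claw" is the closure, from -1 (fully open) to 1 (shut), so that 0 is half open, set as the call begins (left out, the last holds). The fingers move at their own pace and stop on an object; "force" is the grip in N (left out, the last holds). Time passes only in rows, so rows that repeat a pose let the fingers close. It gives the time, the measured TCP pose, the force and the opening at its end, in the units of the state.
- get_obs(): the state, without advancing time (a new reading comes with each control period).
- camera(name): name is "scene" or "top" or "wrist"; returns a dict with "frame" (384x512x3 uint8, red, green, blue), "range_z" (384x512 float32, m along the optical axis (not along the pixel's ray), 0 where there is no reading), "K" (3x3 intrinsics, pixels), "R" (3x3) and "t" (3): a world point X has camera coordinates R X + t; the wrist camera has in their place "hand_eye" (4x4, takes a point from camera to tool coordinates, whose origin is the TCP and whose axes are the tool frame's). Camera axes: x right, y down, z forward; pixel columns grow to the right and rows downward; lengths in m; the calibration is good to about 2 mm. A picture is of the moment at which its call begins: read the wrist's pose just before it.
- job_done(): hands the job in, once; it reports no verdict.
The state is a dict: "time": time; "q": joint angles; "qd": joint speeds; "joint_efforts": joint torques, N m; "ee_pos": TCP position; "tcp_rot": TCP orientation; "wrist_force": force on the tool from outside, world axes, zero at the start; "torque": the same for the moment, N m; "opening": finger opening in m.
Only numpy, scipy, OpenCV 4.12 (cv2) and the standard library are available. Lean on these libraries where they do the work, as an engineer would, in place of code of your own. Each camera call takes 0.05 s, during which the arm holds its last target.

TASK

With the fingertips only, push the green cutting board along the rails of its metal stand until you feel all four of its feet drop into the notches. Then push the red keeper round by its knob, across the top of the board as far as it goes, so that the board is locked down. Do not pick up or tip the board, and leave the other kitchen things where they are; finish clear of everything.

Things in the scene. Friction and masses are not known exactly. Their poses are not given: they have to be found in the camera images.
- stand: Fixed aluminium stand with two parallel rails, 234 mm wide (its x), 400 mm long (its y, the sliding direction). Origin: centre of its underside, on the table, z up. Rail tops at 60 mm; side flanges (outer faces x = +-117 mm, tops at 74 mm) guide the board with about 2 mm play a side. Between the rails (x -72 to +72 mm) it is open; nothing there, black scrap pan included, is higher than 40 mm.
- board: Loose green cutting board, about 0.55 kg (varies), slab 220 mm (its x) by 200 mm (its y, along the rails) by 12 mm, on four feet 9 mm high. Origin: centre of the underside of the feet; slab 9 to 21 mm above it. Axes as the stand's. Origin 60 mm above the table on the rails, 52 mm when dropped home. Starts 60 to 130 mm from home on the stand's +y side: push it towards the stand's -y.
- push_edge (a point): Middle of the board's trailing edge face: board (0, 100, 15) mm, beside the dark slot marking. A good place to push. A finger still pressing here can hold the rear of the board up by friction when it is over the notches: it drops once the finger backs off.
- home (a point): Fixed point of the stand, at stand (0, -60, 52) mm, where the board's origin lies when home. Each rail has a notch in its outer lane (stand y = -135 mm, for the front feet) and its inner lane (y = +15 mm, rear feet), 24 mm long, 8 mm deep, yellow floor; the feet are 16 mm long, so 4 mm play each way. Nothing drops before home; at home the notch walls stop the board.
- pivot (a point): Pivot axis (vertical) of the red keeper, fixed to the stand at stand (-130, -40, 79) mm, that is outside the -x rail.
- keeper_knob (a point): Centre of the top of the keeper's upright red knob: 16 mm across, from 82 to 114 mm above the table, 65 mm from the pivot. It stands on the end of the keeper, a flat red arm 12 mm wide, 76 to 82 mm above the table; with the board home the arm clears its top (73 mm) by 3 mm, but a board still on the rails (top 81 mm) blocks it.
- keeper (a joint): Angle of the keeper, rad. 0: arm along the stand's -y, beside the rail (open). Grows counterclockwise seen from above; 1.57: arm along the stand's +x, over the board; stop at 1.6. Starts between -0.3 and 0.1; light friction (about 1 N at the knob), stays where it is left.
- jar: Loose bystander, to be left alone: small lidded spice jar, 48 mm across, 85 mm tall, standing just behind the stand. Origin: centre of its underside.
- spatula: Loose bystander, to be left alone: kitchen spatula, 240 mm long, lying in front of the stand. Origin: centre of its underside.
- tub: Loose bystander, to be left alone: clear open plastic tub, 110 mm across, 75 mm tall. Origin: centre of its underside.
- plate: Loose bystander, to be left alone: white plate, 170 mm across. Origin: centre of its underside.
- bottle: Loose bystander, to be left alone: yellow squeeze bottle with red cap, 64 mm across, 190 mm tall. Origin: centre of its underside.
- bowl: Loose bystander, to be left alone: steel bowl, 140 mm across, 60 mm tall. Origin: centre of its underside.
- mug: Loose bystander, to be left alone: blue mug, 80 mm across, 90 mm tall. Origin: centre of its underside.

How it is judged:
By the outcome, as a careful person would: the job done as asked, in the order asked, and still so for the second after the job is handed in, with the robot touching nothing.
It also fails if it takes over 56 s, if anything falls off the work surface, if the arm or the gripper's body presses on something with over 40 N, if the wrist force passes 120 N, or if a joint passes its speed limit or range.

## Working session

There is one attempt and no reset: what is moved stays moved. The work goes in short steps, Python scripts to look and compute and a tool call to move; the robot and the scene stay as the last step left them, time stands still between calls to the robot, and variables do not carry over. Pictures are saved under pics/ and viewed, and the job is handed in when it is done.

Besides the shell and the picture viewer there is one more tool, called after "Call:" by a JSON object that holds its "method" and its "body". arm_command: Moves the arm, as the interface text tells. Its arguments: {"type":"object","properties":{"increments":{"type":"array"},"claw":{"type":"number"},"force":{"type":"number"}},"required":["increments"]}

```bash
mkdir -p pics; ls; python3 - <<'E'
from workcell import get_obs, camera
import cv2,numpy as np
o=get_obs();print(o)
for n in("scene","top"):
    c=camera(n);np.savez(f"pics/{n}0.npz",**c)
    cv2.imwrite(f"pics/{n}0.png",cv2.resize(c["frame"][...,::-1],(800,600),interpolation=cv2.INTER_CUBIC))
    print(n,c["K"],c["R"],c["t"])
E
```

```text
pics
{'time': 0.0, 'q': array([7.35110424e+01, 5.01239157e+00, 1.00330250e+01, 9.50983855e+01,
       1.96310331e-03, 9.00007678e+01]), 'qd': array([-0.02486455,  0.07936121,  0.07535513,  0.05756583, -0.02620458,
       -0.03161618]), 'joint_efforts': array([ 2.51786259e-03, -5.20390141e+01,  4.64802647e+01,  1.63700979e-02,
        1.28324236e-04,  1.02081935e-05]), 'ee_pos': array([0.1560374 , 0.52717958, 0.24155786]), 'tcp_rot': array([-1.79998038e+02,  7.77521155e-02,  7.35102746e+01]), 'wrist_force': array([ 0.3817412 , -1.10511797,  0.88430586]), 'torque': array([-0.01820608, -0.03892172, -0.0592871 ]), 'opening': 0.08503542865154569}
scene [[386.42427727   0.         258.01771473]
 [  0.         386.42427727 192.49045057]
 [  0.           0.           1.        ]] [[-0.19271129  0.98122425  0.00783117]
 [ 0.7738641   0.15688326 -0.61361389]
 [-0.60332141 -0.11219007 -0.78956739]] [ 0.14337895 -0.37112     1.73587933]
top [[360.97336924   0.         258.26994857]
 [  0.         360.97336924 183.8166441 ]
 [  0.           0.           1.        ]] [[-0.02015626 -0.99976454  0.00803626]
 [-0.99275114  0.019061   -0.11866701]
 [ 0.11848589 -0.01036989 -0.99290159]] [-0.02609206  0.58545475  1.25517863]
```

View pics/scene0.png

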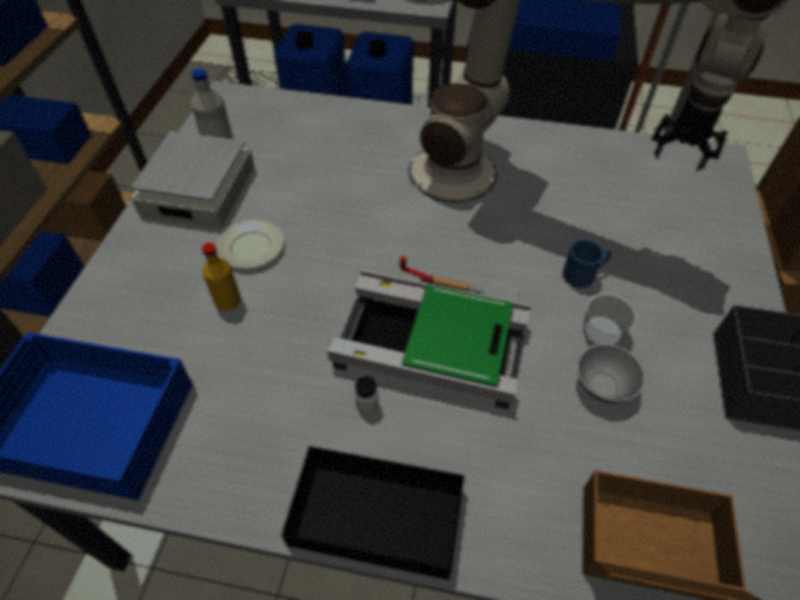

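View pics/top0.png

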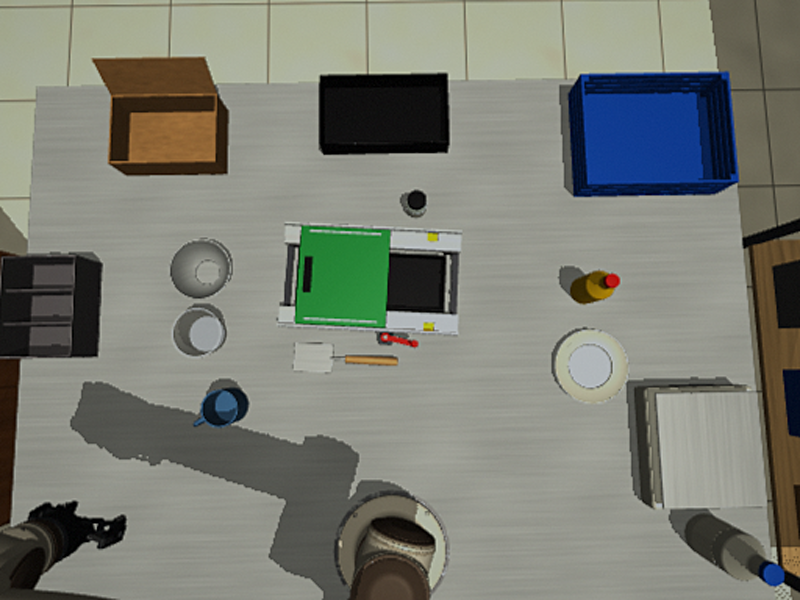

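```bash
cat > h.py <<'E'
import numpy as np,cv2
def ray(c,uv,z):
    uv=np.atleast_2d(uv).astype(float)
    d=np.c_[uv,np.ones(len(uv))]@np.linalg.inv(c["K"]).T
    C=-c["R"].T@c["t"]; d=d@c["R"]
    s=(z-C[2])/d[:,2]
    return C+s[:,None]*d
def masks(f):
    h=cv2.cvtColor(f,cv2.COLOR_RGB2HSV);H,S,V=[h[...,i].astype(int) for i in range(3)]
    return dict(green=(H>45)&(H<75)&(S>150)&(V>50),red=((H<6)|(H>174))&(S>150)&(V>80),yellow=(H>22)&(H<35)&(S>150)&(V>80))
def blobs(m,amin=3):
    n,l,s,c=cv2.connectedComponentsWithStats(m.astype(np.uint8))
    return [(s[i,4],c[i],s[i,:4],l==i) for i in range(1,n) if s[i,4]>=amin]
E
python3 - <<'E'
from h import *
np.set_printoptions(precision=4,suppress=True)
for n in("top","scene"):
    c=dict(np.load(f"pics/{n}0.npz"));m=masks(c["frame"])
    g=max(blobs(m["green"]),key=lambda b:b[0])
    k=cv2.findContours(g[3].astype(np.uint8),cv2.RETR_EXTERNAL,cv2.CHAIN_APPROX_NONE)[0][0][:,0]
    P=ray(c,k,0.081)[:,:2]
    r=cv2.minAreaRect((P*1000).astype(np.float32));print(n,"green",g[1],r)
    for col,z in(("yellow",.052),("red",.1)):
        for b in blobs(m[col]): print(col,b[0],b[1],b[2],ray(c,b[1],z))
    f=c["frame"][...,::-1]
    cr=(130,220,170,310) if n=="top" else (150,280,200,350)
    cv2.imwrite(f"pics/{n}0z.png",cv2.resize(f[cr[0]:cr[1],cr[2]:cr[3]],None,fx=5,fy=5,interpolation=cv2.INTER_CUBIC))
E
```

```text
top green [219.7957 176.8086] ((607.5123291015625, 97.36065673828125), (198.7027130126953, 217.1853485107422), 86.00849151611328)
yellow 30 [276.5 151. ] [274 149   6   5] [[ 0.6994 -0.1048  0.052 ]]
yellow 3 [387.     175.3333] [386 175   3   2] [[ 0.6043 -0.4945  0.052 ]]
yellow 4 [379.5  177.25] [378 177   4   2] [[ 0.598  -0.4675  0.052 ]]
yellow 4 [381.25 181.5 ] [380 181   3   2] [[ 0.5827 -0.4728  0.052 ]]
yellow 4 [377.5 183.5] [377 183   2   2] [[ 0.5758 -0.459   0.052 ]]
yellow 22 [386.8636 185.6364] [381 184  12   5] [[ 0.5676 -0.4918  0.052 ]]
yellow 3 [378.3333 186.6667] [378 186   2   2] [[ 0.5645 -0.4613  0.052 ]]
yellow 5 [385.8 188.4] [384 187   4   3] [[ 0.5579 -0.4874  0.052 ]]
yellow 26 [273.6538 208.6923] [271 207   6   5] [[ 0.4941 -0.0895  0.052 ]]
red 64 [391.6406 179.2188] [387 175  10   9] [[ 0.5841 -0.4917  0.1   ]]
red 82 [254.7927 217.3415] [244 213  23   9] [[ 0.464 -0.023  0.1  ]]
scene green [293.0393 213.8795] ((611.1766967773438, 94.08029174804688), (200.5773162841797, 213.34361267089844), 86.02802276611328)
yellow 7 [246.7143 181.4286] [245 181   4   2] [[ 0.4874 -0.0929  0.052 ]]
red 37 [132.9459 158.4324] [130 156   7   6] [[ 0.5023 -0.5139  0.1   ]]
red 4 [257.5 165.5] [257 165   2   2] [[ 0.4454 -0.0614  0.1   ]]
red 36 [268.     175.1944] [260 172  17   7] [[ 0.483  -0.0161  0.1   ]]
```

```bash
python3 - <<'E'
from h import *
c=dict(np.load("pics/top0.npz"))
# depth pts in world: z map
d=c["range_z"];v,u=np.mgrid[:384,:512]
X=((np.stack([u,v,np.ones_like(u)],-1)*d[...,None])@np.linalg.inv(c["K"]).T-c["t"])@c["R"]
np.save("pics/X.npy",X)
np.set_printoptions(precision=3,suppress=True,linewidth=200)
for n,(a,b) in dict(red=(268,220),hand=(262,215),board=(220,180),railtop=(290,154),tub=(130,211)).items(): print(n,X[b,a])
E
```

```text
red [ 0.456 -0.071 -0.001]
hand [ 0.475 -0.049  0.003]
board [0.595 0.095 0.078]
railtop [ 0.686 -0.152  0.059]
tub [0.498 0.427 0.007]
```

View pics/top0z.png

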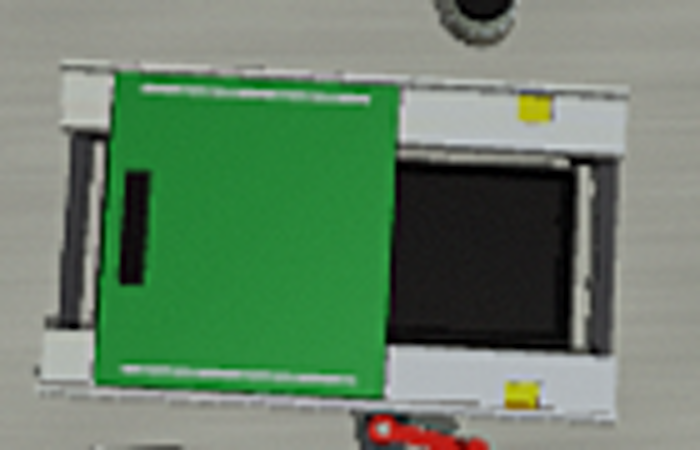

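```bash
cat >> h.py <<'E'
from scipy.spatial.transform import Rotation as Ro
def stand(o=(0.606,0.0375),yaw=-4.1):
    a=np.radians(yaw);return np.array(o),np.array([np.cos(a),np.sin(a)]),np.array([-np.sin(a),np.cos(a)])
def s2w(x,y,**k):
    o,ex,ey=stand(**k);return o+x*ex+y*ey
def inc(o,xyz,yaw):
    R=Ro.from_euler("xyz",o["tcp_rot"],degrees=True)
    d=R.inv().apply(np.array(xyz)-o["ee_pos"])/0.025
    dy=(yaw-o["tcp_rot"][2]+180)%360-180
    return d.round(2),round(-dy/6,2)
E
python3 - <<'E'
from h import *
from workcell import get_obs
np.set_printoptions(precision=4,suppress=True)
t=dict(np.load("pics/top0.npz"));s=dict(np.load("pics/scene0.npz"))
for z in(.079,.082,.114): print(z,ray(t,[[246,216],[266,219.6]],z)[:,:2].tolist(), ray(s,[[403*.64,262*.64],[435*.64,280*.64]],z)[:,:2].tolist())
print("pivot",s2w(-.13,-.04),"home",s2w(0,-.06))
o=get_obs();p=s2w(0,.215);print(p,inc(o,[*p,.2],85.9))
E
```

```text
0.079 [[0.4697473055360305, 0.00696442567419114], [0.45615235089622114, -0.061036091922649194]] [[0.437093141024661, -0.06127351649162251], [0.4764148904097024, 0.021195032833795716]]
0.082 [[0.46965566910916867, 0.006888771300893385], [0.4560936865174247, -0.06094682361734463]] [[0.43970437671268037, -0.06078358530921525], [0.47891512573452677, 0.02145216565218168]]
0.114 [[0.46867821388930925, 0.006081791319050664], [0.45546793314359607, -0.05999462836076269]] [[0.46755755738488647, -0.05555765269687134], [0.5055843025326519, 0.024194915714965057]]
pivot [0.4735 0.0069] home [ 0.6017 -0.0223]
[0.6214 0.2519] (array([-5.27, 20.97,  1.67]), np.float64(-2.06))
```

View pics/scene0z.png

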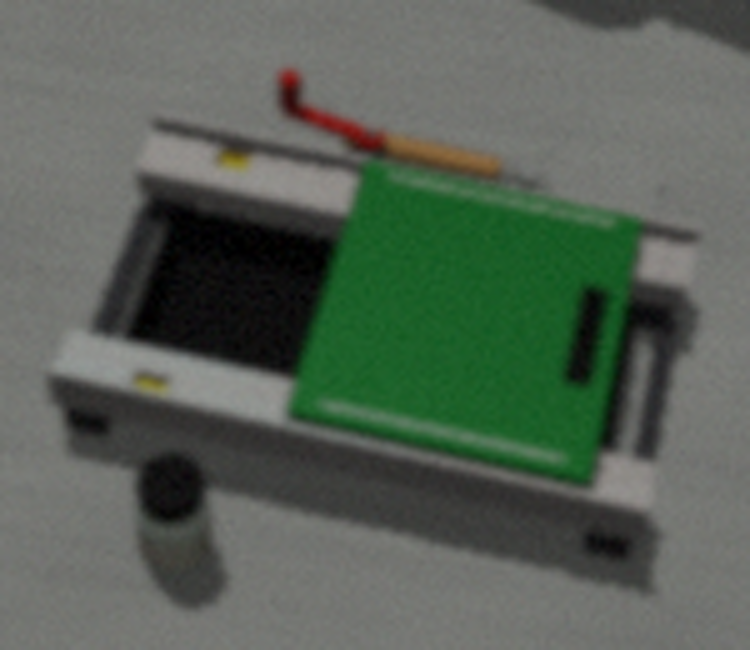

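Call:
{"method": "arm_command", "body": {"increments": [[[-0.45, 1.75, 0], -0.4], [[-0.9, 3.5, 0], -0.8], [[-1.35, 5.25, 0], -1.2], [[-1.8, 7.0, 0], -1.6], [[-2.25, 8.75, 0.5], -2.06]], "claw": 1, "force": 30}}

```text
time: 0.6
ee_pos: [0.3515, 0.4103, 0.2303]
tcp_rot: [179.9, -0.0, 86.0]
wrist_force: [-0.1, 1.1, 0.4]
opening: 0.0125
```

```bash
python3 - <<'E'
from h import *
from workcell import get_obs
o=get_obs();print(o["ee_pos"],o["tcp_rot"],inc(o,[*s2w(0,.215),.2],85.9))
E
```

```text
[0.35146504 0.41033406 0.23027468] [ 1.79941545e+02 -3.33247165e-02  8.59850462e+01] (array([-5.56, 11.21,  1.22]), np.float64(0.01))
```

Call:
{"method": "arm_command", "body": {"increments": [[[-0.8, 1.6, 0.2], 0], [[-1.6, 3.2, 0.4], 0], [[-2.4, 4.8, 0.6], 0], [[-3.2, 6.4, 0.8], 0], [[-4, 8, 1], 0]]}}

```text
time: 1.1
ee_pos: [0.5453, 0.2953, 0.2048]
tcp_rot: [180.0, -0.0, 86.0]
wrist_force: [0.7, 1.3, 0.3]
opening: 0.0003
```

```bash
python3 - <<'E'
from h import *
from workcell import get_obs
o=get_obs();print(o["ee_pos"],o["tcp_rot"],inc(o,[*s2w(0,.215),.15],85.9))
E
```

```text
[0.54531911 0.29527876 0.20483646] [ 1.79968354e+02 -2.04699412e-02  8.59770361e+01] (array([-1.52,  3.15,  2.19]), np.float64(0.01))
```

Call:
{"method": "arm_command", "body": {"increments": [[[-0.7, 1.4, 0.6], 0], [[-1.4, 2.8, 1.2], 0], [[-1.52, 3.15, 2.2], 0], [[-1.52, 3.15, 2.2], 0]]}}

```text
time: 1.5
ee_pos: [0.6209, 0.25, 0.145]
tcp_rot: [-179.7, 0.2, 85.8]
wrist_force: [-0.6, 0.5, -0.0]
opening: -0.0001
```

```bash
python3 - <<'E'
from h import *
from workcell import get_obs,camera
o=get_obs();print(o["ee_pos"],o["tcp_rot"],inc(o,[*s2w(0,.215),.071],85.9))
for n in("scene","top"):
    c=camera(n);f=c["frame"][...,::-1]
    cr=(110,230,150,310) if n=="top" else (130,280,200,360)
    cv2.imwrite(f"pics/{n}1z.png",cv2.resize(f[cr[0]:cr[1],cr[2]:cr[3]],None,fx=4,fy=4,interpolation=cv2.INTER_CUBIC))
E
```

```text
[0.62091987 0.25003242 0.14496842] [-1.79675315e+02  1.57020759e-01  8.58493004e+01] (array([0.09, 0.03, 2.96]), np.float64(-0.01))
```

View pics/scene1z.png

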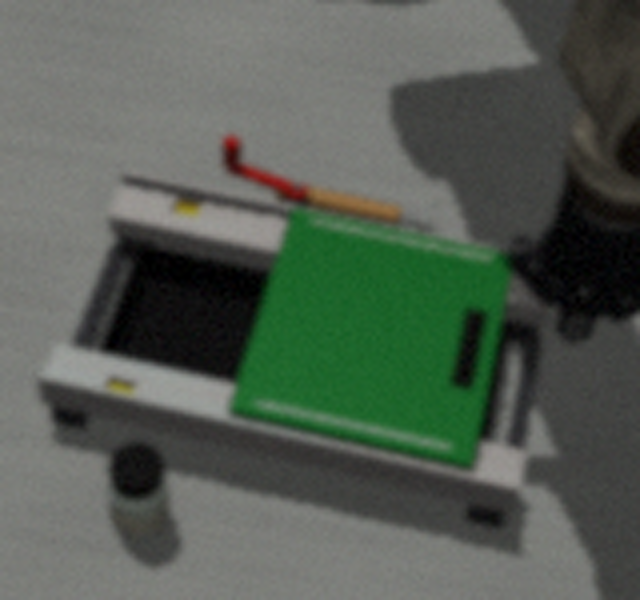

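View pics/top1z.png

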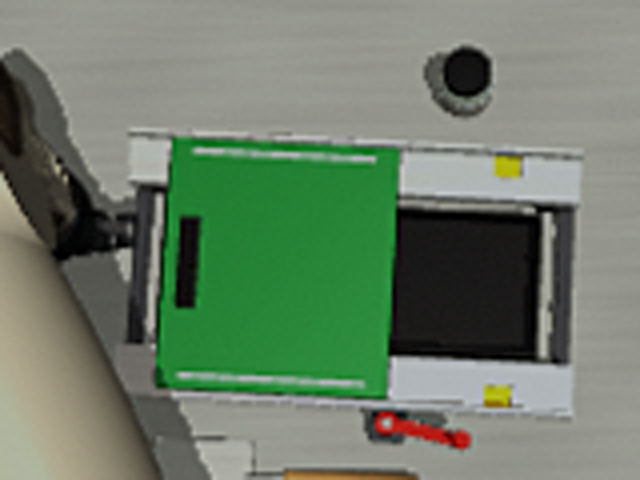

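Call:
{"method": "arm_command", "body": {"increments": [[[0.1, 0, 1], 0], [[0.1, 0, 2], 0], [[0.1, 0, 2.95], 0], [[0.1, 0, 2.95], 0]]}}

```text
time: 2.0
ee_pos: [0.6186, 0.2549, 0.0743]
tcp_rot: [-179.8, 0.1, 86.1]
wrist_force: [-0.5, -0.6, -0.3]
opening: -0.0005
```

Call:
{"method": "arm_command", "body": {"increments": [[[-0.3, 0, 0], 0], [[-0.6, 0, 0], 0], [[-0.9, 0, 0], 0], [[-1.2, 0, 0], 0]]}}

```text
time: 2.4
ee_pos: [0.617, 0.2243, 0.0756]
tcp_rot: [-179.8, 0.1, 86.0]
wrist_force: [-0.2, 0.4, 0.2]
opening: -0.0004
```

Call:
{"method": "arm_command", "body": {"increments": [[[-0.3, 0, 0.1], 0], [[-0.6, 0, 0.2], 0], [[-0.9, 0, 0.2], 0], [[-1.2, 0, 0.2], 0]]}}

```text
time: 2.8
ee_pos: [0.6151, 0.1946, 0.0709]
tcp_rot: [-179.9, -0.0, 86.1]
wrist_force: [-0.2, 6.2, 2.0]
opening: -0.0003
```

```bash
cat > st.py <<'E'
from h import *
from workcell import get_obs,camera
np.set_printoptions(precision=4,suppress=True)
o=get_obs();c=camera("top");np.savez("pics/last.npz",**c)
O,ex,ey=stand();d=o["ee_pos"][:2]-O
print("t",o["time"],"tcp stand",d@ex,d@ey,o["ee_pos"][2],"F",o["wrist_force"],"T",o["torque"],o["tcp_rot"])
g=max(blobs(masks(c["frame"])["green"]),key=lambda b:b[0])
k=cv2.findContours(g[3].astype(np.uint8),cv2.RETR_EXTERNAL,cv2.CHAIN_APPROX_NONE)[0][0][:,0]
P=ray(c,k,0.081)[:,:2]-O;P=np.c_[P@ex,P@ey]*1000
print("board stand ext x",np.percentile(P[:,0],[1,99]),"y",np.percentile(P[:,1],[1,99]))
E
python3 st.py; python3 -c "
from h import *
from workcell import get_obs
o=get_obs();print(inc(o,[*s2w(0,.14),.071],85.9))"
```

```text
t 2.8 tcp stand -0.0021472596025065775 0.1573137507479885 0.07094729156970586 F [-0.2475  6.2441  2.0059] T [ 0.9722 -0.0993  0.0141] [-179.8823   -0.0499   86.0677]
board stand ext x [-110.6704  105.6704] y [-54.7664 143.7398]
(array([-0.64,  0.08, -0.  ]), np.float64(0.02))
```

Call:
{"method": "arm_command", "body": {"increments": [[[-0.3, 0.02, 0], 0], [[-0.6, 0.04, 0], 0], [[-0.9, 0.06, 0], 0], [[-1.2, 0.08, 0], 0], [[-1.5, 0.08, 0], 0]]}}

```text
time: 3.35
ee_pos: [0.6144, 0.1552, 0.0708]
tcp_rot: [-179.9, 0.0, 86.0]
wrist_force: [-0.1, 4.5, 0.7]
opening: -0.0
```

Call:
{"method": "arm_command", "body": {"increments": [[[-0.3, 0, 0], 0], [[-0.6, 0, 0], 0], [[-0.9, 0, 0], 0], [[-1.2, 0, 0], 0], [[-1.5, 0, 0], 0]]}}

```text
time: 3.85
ee_pos: [0.6118, 0.1172, 0.0709]
tcp_rot: [-179.9, 0.0, 86.0]
wrist_force: [1.2, 4.4, 1.2]
opening: -0.0001
```

```bash
python3 st.py
```

```text
t 3.85 tcp stand 8.143495605327478e-05 0.07990659954837791 0.0709033190819231 F [1.226  4.4491 1.1874] T [ 0.8666 -0.0477 -0.0389] [-179.8723    0.0057   86.0242]
board stand ext x [-109.7885  106.5316] y [-132.1167   63.4596]
```

Call:
{"method": "arm_command", "body": {"increments": [[[-0.15, 0, 0], 0], [[-0.3, 0, 0], 0], [[-0.45, 0, 0], 0], [[-0.6, 0, 0], 0], [[-0.7, 0, 0], 0]]}}

```text
time: 4.4
ee_pos: [0.6105, 0.0983, 0.0709]
tcp_rot: [-179.9, 0.1, 86.0]
wrist_force: [-0.1, 4.5, 0.6]
opening: -0.0003
```

Call:
{"method": "arm_command", "body": {"increments": [[[-0.1, 0, 0], 0], [[-0.2, 0, 0], 0], [[-0.3, 0, 0], 0]]}}

```text
time: 4.7
ee_pos: [0.6098, 0.0905, 0.0707]
tcp_rot: [-179.8, 0.1, 86.0]
wrist_force: [-0.3, 3.7, 1.4]
opening: 0.0001
```

```bash
python3 st.py
```

```text
t 4.7 tcp stand -3.180342087549699e-05 0.05311375019932608 0.07073698553335031 F [-0.2524  3.7325  1.3972] T [ 0.7645 -0.0197 -0.025 ] [-179.8422    0.0867   85.9782]
board stand ext x [-111.6705  105.0446] y [-158.4907   25.4956]
```

Call:
{"method": "arm_command", "body": {"increments": [[[-0.05, 0, 0], 0], [[-0.1, 0, 0], 0], [[-0.15, 0, 0], 0]]}}

```text
time: 5.05
ee_pos: [0.6094, 0.0868, 0.0708]
tcp_rot: [-179.8, 0.0, 86.0]
wrist_force: [-0.5, 9.4, -0.2]
opening: -0.0001
```

```bash
python3 st.py
```

```text
t 5.05 tcp stand -8.273824185743652e-05 0.049406171579370814 0.07077981991346133 F [-0.4836  9.4207 -0.1637] T [ 1.8422  0.1504 -0.0645] [-179.8337    0.039    85.9825]
board stand ext x [-111.6758  105.0454] y [-161.6607   21.5437]
```

Call:
{"method": "arm_command", "body": {"increments": [[[-0.05, 0, 0], 0], [[-0.1, 0, 0], 0], [[-0.15, 0, 0], 0]]}}

```text
time: 5.4
ee_pos: [0.6083, 0.0858, 0.0708]
tcp_rot: [-179.7, -0.3, 86.1]
wrist_force: [-4.9, 21.6, 1.9]
opening: -0.0003
```

```bash
python3 st.py
```

```text
t 5.4 tcp stand -0.0011347167120881875 0.04832114669527048 0.07078074967382543 F [-4.9054 21.5673  1.9034] T [ 4.194   1.0006 -0.173 ] [-179.7111   -0.2848   86.1009]
board stand ext x [-111.6308  104.6783] y [-162.1335   17.9594]
```

Call:
{"method": "arm_command", "body": {"increments": [[[0.3, 0, 0], 0], [[0.6, 0, 0], 0], [[1.2, 0, 0], 0], [[2, 0, 0], 0], [[2.5, 0, 0], 0]]}}

```text
time: 5.95
ee_pos: [0.6126, 0.1496, 0.0711]
tcp_rot: [-179.7, -0.3, 86.1]
wrist_force: [0.3, -0.8, -0.9]
opening: 0.0
```

```bash
python3 st.py; python3 - <<'E'
from h import *
from workcell import camera
np.set_printoptions(precision=4,suppress=True)
c=dict(np.load("pics/last.npz"));d=c["range_z"];v,u=np.mgrid[:384,:512]
X=((np.stack([u,v,np.ones_like(u)],-1)*d[...,None])@np.linalg.inv(c["K"]).T-c["t"])@c["R"]
X0=np.load("pics/X.npy")
m=cv2.erode(masks(c["frame"])["green"].astype(np.uint8),np.ones((5,5)))>0
P=X[m];A=np.c_[P[:,:2]-s2w(0,-.06),np.ones(len(P))]
for i in range(3):
    co=np.linalg.lstsq(A,P[:,2],rcond=None)[0];r=abs(A@co-P[:,2]);A,P=A[r<.01],P[r<.01]
print("plane now",co,len(P))
c0=dict(np.load("pics/top0.npz"))
m=cv2.erode(masks(c0["frame"])["green"].astype(np.uint8),np.ones((5,5)))>0
P=X0[m];A=np.c_[P[:,:2]-s2w(0,.06),np.ones(len(P))];print("before",np.linalg.lstsq(A,P[:,2],rcond=None)[0])
f=c["frame"][...,::-1]
cv2.imwrite("pics/top2.png",cv2.resize(f[110:230,150:310],None,fx=5,fy=5,interpolation=cv2.INTER_CUBIC))
s=camera("scene");cv2.imwrite("pics/scene2.png",cv2.resize(s["frame"][130:280,200:360,::-1],None,fx=4,fy=4,interpolation=cv2.INTER_CUBIC))
E
```

```text
t 5.95 tcp stand -0.0014336919546565048 0.11230176518191906 0.07105052603355129 F [ 0.3353 -0.8179 -0.9246] T [-0.0308 -0.0054 -0.0012] [-179.7117   -0.2775   86.1304]
board stand ext x [-111.8326  104.6928] y [-162.3642   36.4484]
plane now [-0.1033 -0.      0.0742] 353
before [-0.3968 -0.2857  0.0838]
```

View pics/top2.png

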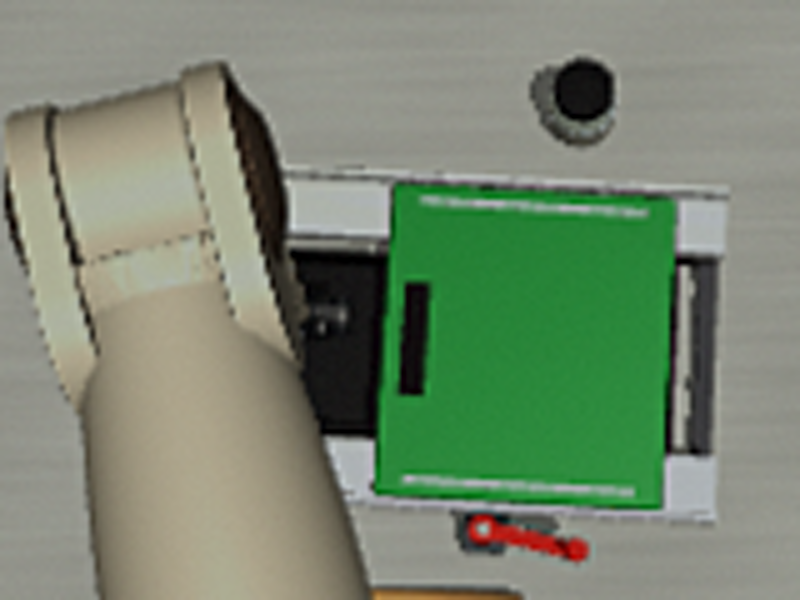

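View pics/scene2.png

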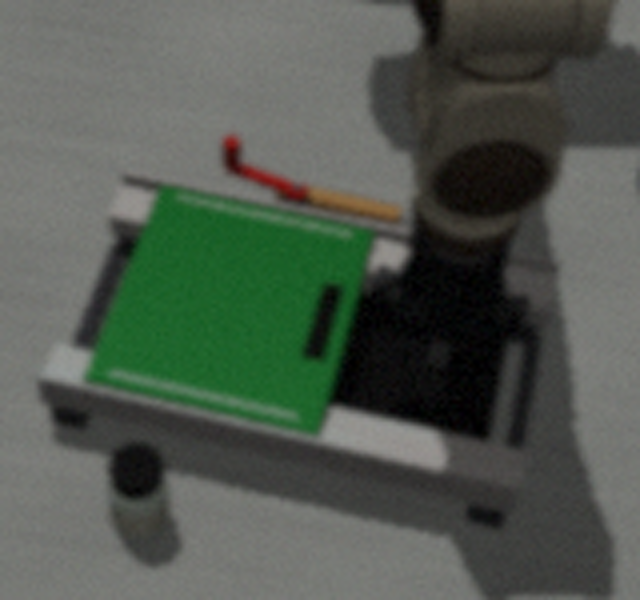

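```bash
cat > hz.py <<'E'
from h import *
from workcell import camera,get_obs
np.set_printoptions(precision=4,suppress=True)
def X(c):
    d=c["range_z"];v,u=np.mgrid[:384,:512]
    return ((np.stack([u,v,np.ones_like(u)],-1)*d[...,None])@np.linalg.inv(c["K"]).T-c["t"])@c["R"]
O,ex,ey=stand()
cs={"top0":dict(np.load("pics/top0.npz")),"scene0":dict(np.load("pics/scene0.npz")),"topN":camera("top"),"sceneN":camera("scene")}
for n,c in cs.items():
    m=cv2.erode(masks(c["frame"])["green"].astype(np.uint8),np.ones((3,3)))>0
    m&=c["range_z"]>0
    P=X(c)[m];q=P[:,:2]-O;x,y=q@ex,q@ey;yc=(np.percentile(y,2)+np.percentile(y,98))/2
    print(n,len(P),[(round(float(np.median(P[(x*a>0)&((y-yc)*b>0),2])),4)) for a in(1,-1) for b in(1,-1)],"yc",yc)
E
python3 hz.py
```

```text
top0 2731 [0.0812, 0.0812, 0.081, 0.081] yc 0.06023646165297088
scene0 2274 [0.0809, 0.0811, 0.081, 0.0812] yc 0.05788883941940527
topN 2708 [0.0733, 0.0732, 0.0729, 0.0729] yc -0.06291220868485514
sceneN 2114 [0.0728, 0.0732, 0.0733, 0.0732] yc -0.06440551929614562
```

```bash
cat > kp.py <<'E'
from h import *
from workcell import get_obs
import sys
np.set_printoptions(precision=3,suppress=True)
piv=np.array([.472,.0065]);_,ex,ey=stand()
def push(th,gap):
    r=ex*np.sin(th)-ey*np.cos(th);t=ex*np.cos(th)+ey*np.sin(th)
    return piv+.065*r-(.008+gap)*t
def go(th,gap,z,yaw): 
    o=get_obs();print("q",o["q"].round(1),o["ee_pos"],o["tcp_rot"]);print(push(th,gap),inc(o,[*push(th,gap),z],yaw))
if __name__=="__main__": go(*map(float,sys.argv[1:5]))
E
python3 kp.py -.12 .035 .16 85.9
```

```text
q [13.5 16.2  4.  78.   0.3 17.3] [0.612 0.148 0.071] [-179.69    -0.266   86.15 ]
[ 0.417 -0.049] (array([-8.39, -7.27, -3.56]), np.float64(0.04))
```

Call:
{"method": "arm_command", "body": {"increments": [[[0, 0, -1.5], 0], [[0, 0, -3], 0], [[-0.5, -0.4, -3.7], 0], [[-1.8, -1.5, -3.8], 0], [[-3.1, -2.6, -3.8], 0]]}}

```text
time: 6.65
ee_pos: [0.5424, 0.0736, 0.1666]
tcp_rot: [-179.8, -0.3, 86.2]
wrist_force: [0.0, -1.3, -0.5]
opening: -0.0001
```

```bash
python3 kp.py -.12 .035 .16 79
```

```text
q [ 7.6  3.9  0.6 86.8  0.3 11.4] [0.542 0.074 0.167] [-179.771   -0.256   86.157]
[ 0.417 -0.049] (array([-5.24, -4.66,  0.26]), np.float64(1.19))
```

Call:
{"method": "arm_command", "body": {"increments": [[[-1.2, -1.0, 0], 0.3], [[-2.4, -2.1, 0], 0.6], [[-3.6, -3.2, 0], 0.9], [[-4.6, -4.2, 0], 1.2], [[-5.24, -4.66, 0.2], 1.2]]}}

```text
time: 7.15
ee_pos: [0.4156, -0.051, 0.1623]
tcp_rot: [-179.8, -0.2, 78.8]
wrist_force: [1.4, 0.4, 0.7]
opening: 0.0
```

```bash
python3 kp.py -.12 .035 .103 79; python3 - <<'E'
from h import *
from workcell import camera
for n,cr in (("top",(150,270,190,350)),("scene",(110,230,190,350))):
    c=camera(n);np.savez(f"pics/{n}3.npz",**c)
    cv2.imwrite(f"pics/{n}3.png",cv2.resize(c["frame"][cr[0]:cr[1],cr[2]:cr[3],::-1],None,fx=5,fy=5,interpolation=cv2.INTER_CUBIC))
E
```

```text
q [ -7.1 -13.8 -16.4  87.6   0.2   4.1] [ 0.416 -0.051  0.162] [-179.827   -0.198   78.791]
[ 0.417 -0.049] (array([0.08, 0.06, 2.37]), np.float64(-0.03))
```

View pics/top3.png

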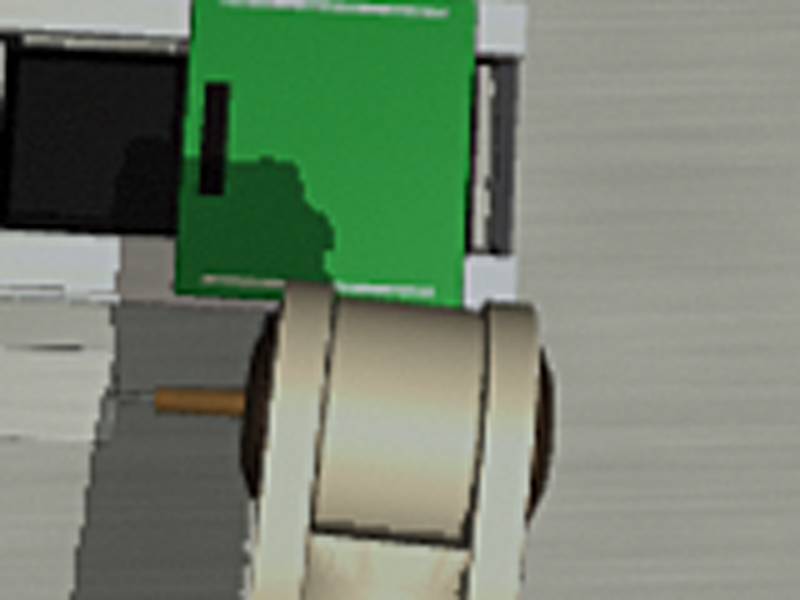

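View pics/scene3.png

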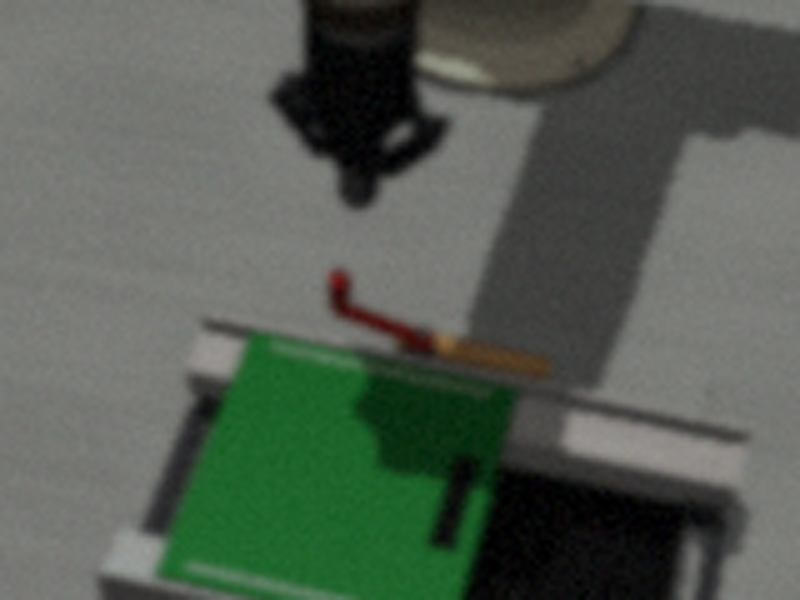

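Call:
{"method": "arm_command", "body": {"increments": [[[0, 0, 0.8], 0], [[0, 0, 1.6], 0], [[0, 0, 2.35], 0], [[0, 0, 2.35], 0]]}}

```text
time: 7.65
ee_pos: [0.4147, -0.0506, 0.1007]
tcp_rot: [-179.6, -0.2, 78.8]
wrist_force: [-0.0, 0.2, -0.2]
opening: -0.0007
```

```bash
python3 kp.py -.12 .012 .101 79; python3 - <<'E'
from h import *
from workcell import camera
for n,cr in (("scene",(110,230,190,350)),):
    c=camera(n)
    cv2.imwrite(f"pics/{n}4.png",cv2.resize(c["frame"][cr[0]:cr[1],cr[2]:cr[3],::-1],None,fx=5,fy=5,interpolation=cv2.INTER_CUBIC))
E
```

```text
q [ -7.1 -13.3 -22.8  80.9   0.2   4.1] [ 0.415 -0.051  0.101] [-179.565   -0.176   78.765]
[ 0.44  -0.054] (array([ 0.09,  1.02, -0.02]), np.float64(-0.04))
```

View pics/scene4.png

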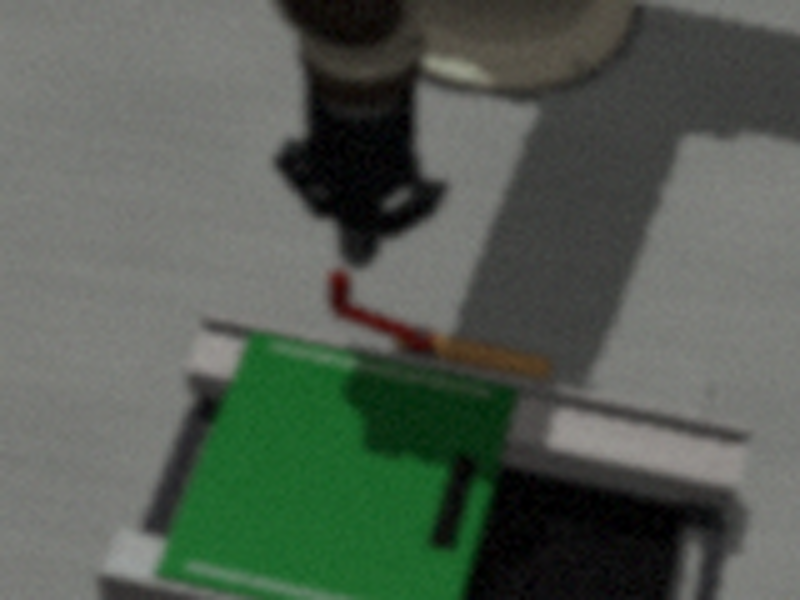

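```bash
cat > arc.py <<'E'
from h import *
from workcell import get_obs
import sys
piv=np.array([.472,.0065]);_,ex,ey=stand()
def push(th,gap,r0=.069):
    r=ex*np.sin(th)-ey*np.cos(th);t=ex*np.cos(th)+ey*np.sin(th)
    return piv+r0*r-(.008+gap)*t
a,s,gap=map(float,sys.argv[1:4]);n=int(sys.argv[4])
o=get_obs();print(o["time"],o["ee_pos"].round(4),o["wrist_force"].round(1),o["q"].round(0))
for i in range(1,n+1):
    th=a+s*i;d,r=inc(o,[*push(th,gap),.102],85.9+np.degrees(th));print(round(th,2),[d.round(2).tolist(),r])
E
python3 arc.py -.5 .1 .011 7;  python3 arc.py -.12 0 .016 1
```

```text
7.7 [ 0.4153 -0.0507  0.1023] [-0.4 -1.1 -0.5] [ -7. -13. -23.  81.   0.   4.]
-0.4 [[0.24, 0.3, 0.01], np.float64(2.63)]
-0.3 [[0.1, 0.55, 0.01], np.float64(1.68)]
-0.2 [[-0.01, 0.81, 0.01], np.float64(0.72)]
-0.1 [[-0.09, 1.09, 0.0], np.float64(-0.23)]
0.0 [[-0.15, 1.37, 0.0], np.float64(-1.19)]
0.1 [[-0.17, 1.65, -0.0], np.float64(-2.14)]
0.2 [[-0.17, 1.94, -0.0], np.float64(-3.1)]
7.7 [ 0.4153 -0.0507  0.1023] [-0.4 -1.1 -0.5] [ -7. -13. -23.  81.   0.   4.]
-0.12 [[-0.08, 0.83, 0.0], np.float64(-0.04)]
```

Call:
{"method": "arm_command", "body": {"increments": [[[-0.08, 0.5, 0], 0], [[-0.08, 0.85, 0], 0], [[-0.1, 1.1, 0], -0.25], [[-0.15, 1.37, 0], -1.2], [[-0.17, 1.65, 0], -2.15]]}}

```text
time: 8.2
ee_pos: [0.4554, -0.063, 0.1025]
tcp_rot: [-179.7, -0.3, 92.0]
wrist_force: [-0.9, 0.2, 0.8]
opening: -0.0002
```

```bash
python3 arc.py .1 .1 .011 5;python3 - <<'E'
from h import *
from workcell import camera
for n,cr in (("scene",(110,230,190,350)),):
    c=camera(n)
    cv2.imwrite(f"pics/{n}5.png",cv2.resize(c["frame"][cr[0]:cr[1],cr[2]:cr[3],::-1],None,fx=5,fy=5,interpolation=cv2.INTER_CUBIC))
E
```

```text
8.2 [ 0.4554 -0.063   0.1025] [-0.9  0.2  0.8] [ -8.  -8. -18.  80.   0. -10.]
0.2 [[-0.07, 0.26, 0.02], np.float64(-0.9)]
0.3 [[-0.1, 0.54, 0.02], np.float64(-1.85)]
0.4 [[-0.11, 0.83, 0.02], np.float64(-2.81)]
0.5 [[-0.09, 1.12, 0.02], np.float64(-3.76)]
0.6 [[-0.04, 1.4, 0.01], np.float64(-4.72)]
```

View pics/scene5.png

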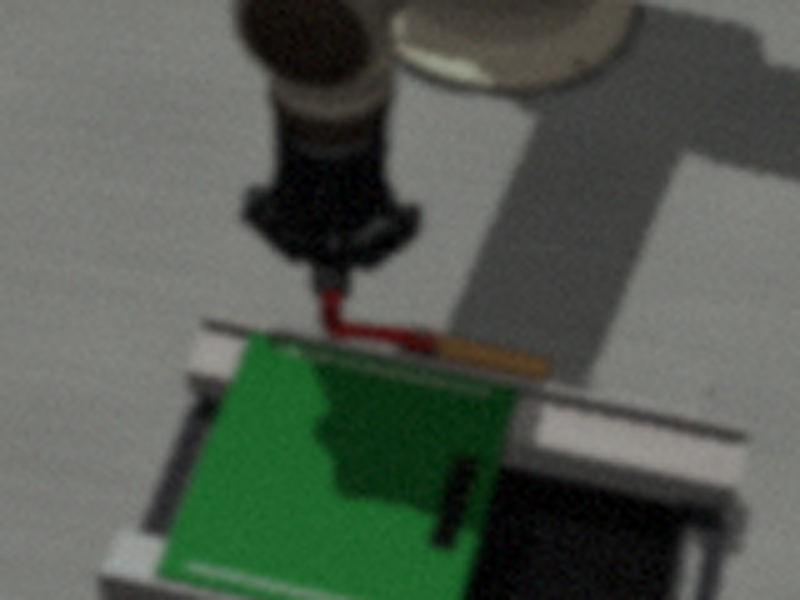

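The knob (≈(330,300) in the zoom) is directly in front of the fingertip and turning. Continuing along the arc.

Call:
{"method": "arm_command", "body": {"increments": [[[-0.07, 0.26, 0], -0.9], [[-0.1, 0.54, 0], -1.85], [[-0.1, 0.83, 0], -2.8], [[-0.09, 1.12, 0], -3.75], [[-0.04, 1.4, 0], -4.7]]}}

```text
time: 8.75
ee_pos: [0.4915, -0.0627, 0.1026]
tcp_rot: [-179.9, -0.3, 120.7]
wrist_force: [-1.7, -0.0, 0.1]
opening: -0.0001
```

```bash
python3 arc.py .6 .1 .011 5;python3 - <<'E'
from h import *
from workcell import camera
for n,cr in (("scene",(110,230,190,350)),):
    c=camera(n)
    cv2.imwrite(f"pics/{n}6.png",cv2.resize(c["frame"][cr[0]:cr[1],cr[2]:cr[3],::-1],None,fx=5,fy=5,interpolation=cv2.INTER_CUBIC))
E
```

```text
8.75 [ 0.4915 -0.0627  0.1026] [-1.7 -0.   0.1] [ -7.  -3. -13.  80.   0. -38.]
0.7 [[-0.04, 0.24, 0.02], np.float64(-0.89)]
0.8 [[-0.08, 0.53, 0.02], np.float64(-1.84)]
0.9 [[-0.08, 0.81, 0.02], np.float64(-2.8)]
1.0 [[-0.06, 1.1, 0.02], np.float64(-3.75)]
1.1 [[-0.01, 1.38, 0.02], np.float64(-4.71)]
```

View pics/scene6.png

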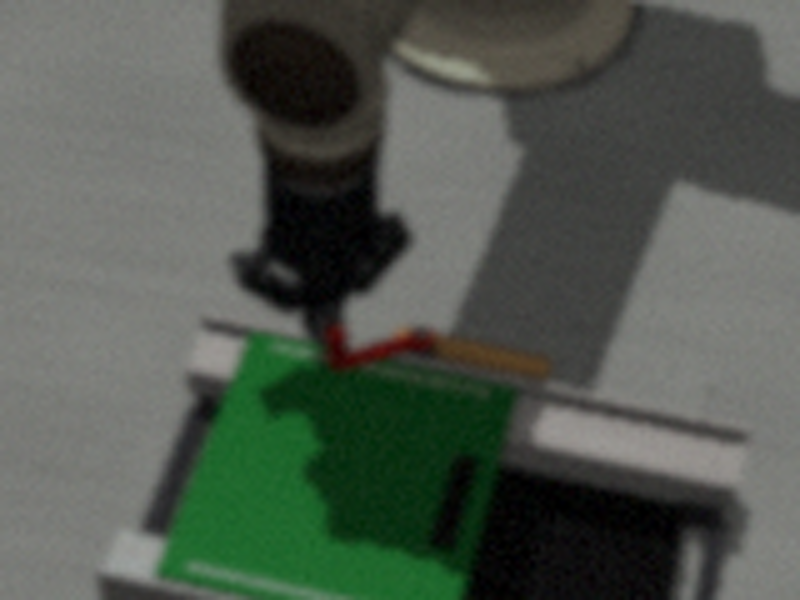

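Works; the arm now passes over the board.

Call:
{"method": "arm_command", "body": {"increments": [[[-0.04, 0.24, 0], -0.9], [[-0.08, 0.53, 0], -1.85], [[-0.08, 0.81, 0], -2.8], [[-0.06, 1.1, 0], -3.75], [[-0.01, 1.38, 0], -4.7]]}}

```text
time: 9.3
ee_pos: [0.522, -0.0449, 0.1027]
tcp_rot: [179.9, -0.3, 149.3]
wrist_force: [-0.7, -0.1, -0.6]
opening: 0.0002
```

```bash
python3 arc.py 1.1 .1 .011 6
```

```text
9.3 [ 0.522  -0.0449  0.1027] [-0.7 -0.1 -0.6] [ -5.   1.  -9.  80.   0. -64.]
1.2 [[-0.05, 0.25, 0.03], np.float64(-0.9)]
1.3 [[-0.09, 0.53, 0.03], np.float64(-1.85)]
1.4 [[-0.09, 0.82, 0.03], np.float64(-2.81)]
1.5 [[-0.07, 1.1, 0.03], np.float64(-3.76)]
1.6 [[-0.02, 1.38, 0.03], np.float64(-4.72)]
1.7 [[0.06, 1.66, 0.03], np.float64(-5.67)]
```

Call:
{"method": "arm_command", "body": {"increments": [[[-0.05, 0.25, 0], -0.9], [[-0.09, 0.53, 0], -1.85], [[-0.09, 0.82, 0], -2.8], [[-0.07, 1.1, 0], -3.75]]}}

```text
time: 9.7
ee_pos: [0.5376, -0.022, 0.1029]
tcp_rot: [179.8, -0.3, 171.8]
wrist_force: [-0.6, -1.1, -1.0]
opening: 0.0001
```

```bash
python3 arc.py 1.5 .05 .011 4
```

```text
9.7 [ 0.5376 -0.022   0.1029] [-0.6 -1.1 -1. ] [ -2.   3.  -7.  80.   0. -84.]
1.55 [[-0.04, 0.14, 0.03], np.float64(-0.48)]
1.6 [[-0.06, 0.28, 0.03], np.float64(-0.96)]
1.65 [[-0.08, 0.42, 0.04], np.float64(-1.44)]
1.7 [[-0.1, 0.56, 0.04], np.float64(-1.91)]
```

Call:
{"method": "arm_command", "body": {"increments": [[[-0.03, 0.1, 0], -0.4], [[-0.05, 0.2, 0], -0.7], [[-0.06, 0.28, 0], -0.9], [[-0.06, 0.28, 0], -0.9]]}}

```text
time: 10.1
ee_pos: [0.5399, -0.016, 0.103]
tcp_rot: [179.9, -0.3, 177.2]
wrist_force: [-0.6, -4.7, 0.1]
opening: 0.0001
```

Call:
{"method": "arm_command", "body": {"increments": [[[0, 0.08, 0], 0], [[0, 0.16, 0], 0], [[0, 0.16, 0], 0]]}}

```text
time: 10.4
ee_pos: [0.5399, -0.0153, 0.1031]
tcp_rot: [-179.7, -0.3, 176.9]
wrist_force: [-1.3, -20.7, -0.7]
opening: -0.0
```

```bash
python3 arc.py 1.6 0 .011 1;python3 - <<'E'
from h import *
from workcell import camera
for n,cr in (("scene",(110,230,190,350)),):
    c=camera(n)
    cv2.imwrite(f"pics/{n}7.png",cv2.resize(c["frame"][cr[0]:cr[1],cr[2]:cr[3],::-1],None,fx=5,fy=5,interpolation=cv2.INTER_CUBIC))
E
```

```text
10.4 [ 0.5399 -0.0153  0.1031] [ -1.3 -20.7  -0.7] [ -1.   3.  -7.  80.  -0. -88.]
1.6 [[-0.01, -0.0, 0.04], np.float64(-0.11)]
```

View pics/scene7.png

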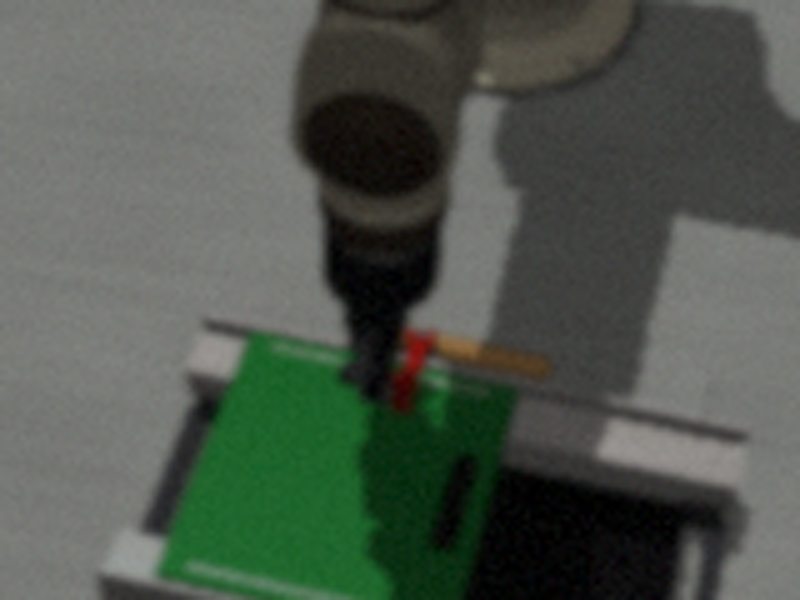

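Hard stop felt (21 N) at the expected 1.6 rad. Backing off along the reverse tangent, then rising and moving away.

Call:
{"method": "arm_command", "body": {"increments": [[[0, -0.3, 0], 0], [[0, -0.8, 0], 0], [[0, -1.2, 0], 0], [[0, -1.2, -1], 0], [[0, -1.2, -2.5], 0]]}}

```text
time: 10.95
ee_pos: [0.5374, -0.0456, 0.1644]
tcp_rot: [-179.7, -0.5, 176.9]
wrist_force: [0.7, -0.6, 0.1]
opening: -0.0001
```

Call:
{"method": "arm_command", "body": {"increments": [[[0, 0, -1], 0], [[0, 0, -2], 0], [[0, -1, -3], 0], [[0, -2.5, -3], 0], [[0, -4, -3], 0]]}}

```text
time: 11.45
ee_pos: [0.5329, -0.1464, 0.2411]
tcp_rot: [-179.7, -0.4, 176.9]
wrist_force: [-0.3, 0.8, -0.1]
opening: -0.0001
```

Call:
{"method": "arm_command", "body": {"increments": [[[0, -1.5, 0], 0], [[0, -3, 0], 0], [[0, -4.5, 0], 0], [[0, -6, 0], 0], [[0, -6, 0], 0]]}}

```text
time: 11.95
ee_pos: [0.5239, -0.3003, 0.241]
tcp_rot: [-179.7, -0.4, 176.7]
wrist_force: [0.3, 0.6, 0.1]
opening: 0.0001
```

```bash
python3 hz.py; python3 st.py; python3 - <<'E'
from h import *
from workcell import camera
for n in("top","scene"):
    c=camera(n);np.savez(f"pics/{n}8.npz",**c)
    cv2.imwrite(f"pics/{n}8.png",cv2.resize(c["frame"][...,::-1],(800,600),interpolation=cv2.INTER_CUBIC))
c=dict(np.load("pics/top8.npz"))
for b in blobs(masks(c["frame"])["red"]): print(b[0],b[1],b[2])
cv2.imwrite("pics/top8z.png",cv2.resize(c["frame"][120:230,170:330,::-1],None,fx=5,fy=5,interpolation=cv2.INTER_CUBIC))
E
```

```text
top0 2731 [0.0812, 0.0812, 0.081, 0.081] yc 0.06023646165297088
scene0 2274 [0.0809, 0.0811, 0.081, 0.0812] yc 0.05788883941940527
topN 2622 [0.073, 0.0731, 0.0732, 0.0729] yc -0.06237588126911068
sceneN 1580 [0.0732, 0.0731, 0.0731, 0.0732] yc -0.04994731057939358
t 12.05 tcp stand -0.057471539781858934 -0.33962766016414786 0.24143981915685214 F [-0.9058  0.9028  0.7269] T [-0.0233 -0.036   0.0085] [-179.767    -0.412   176.7944]
board stand ext x [-111.743   104.5923] y [-161.5936   36.5135]
80 [246.075  206.0875] [243 194   7  25]
```

View pics/top8.png

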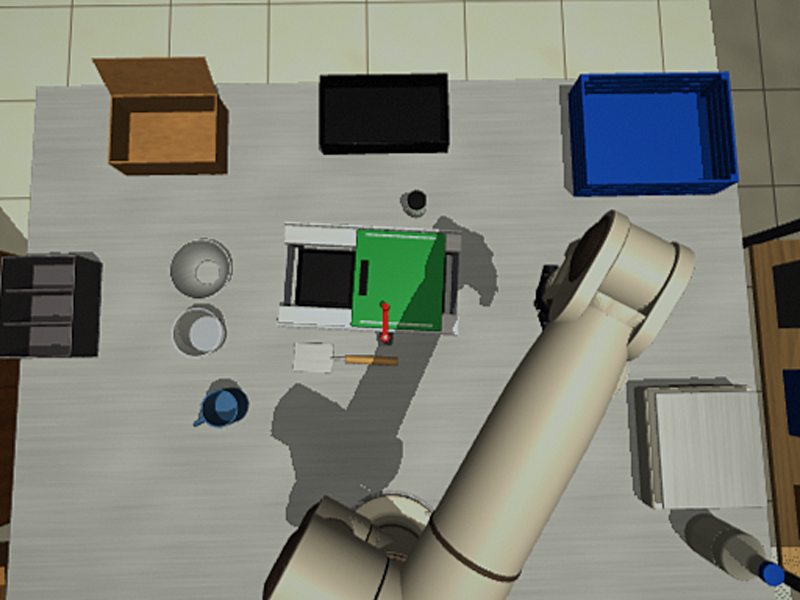

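View pics/top8z.png

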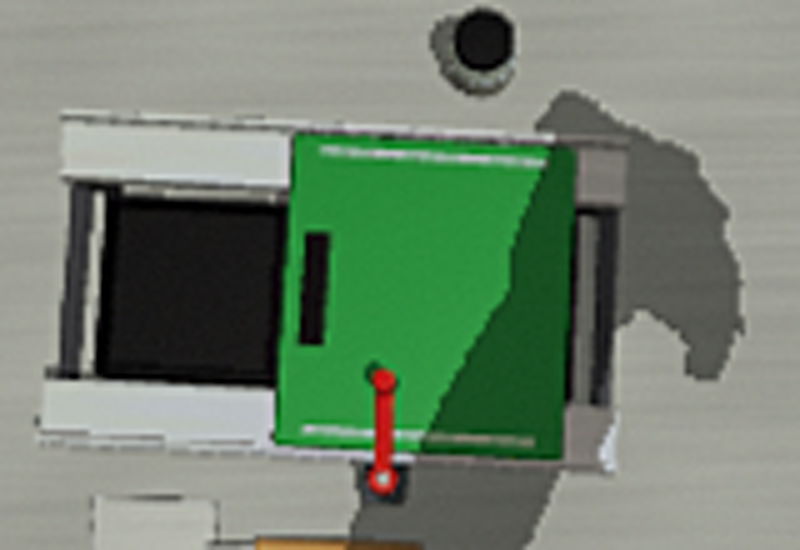

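View pics/scene8.png

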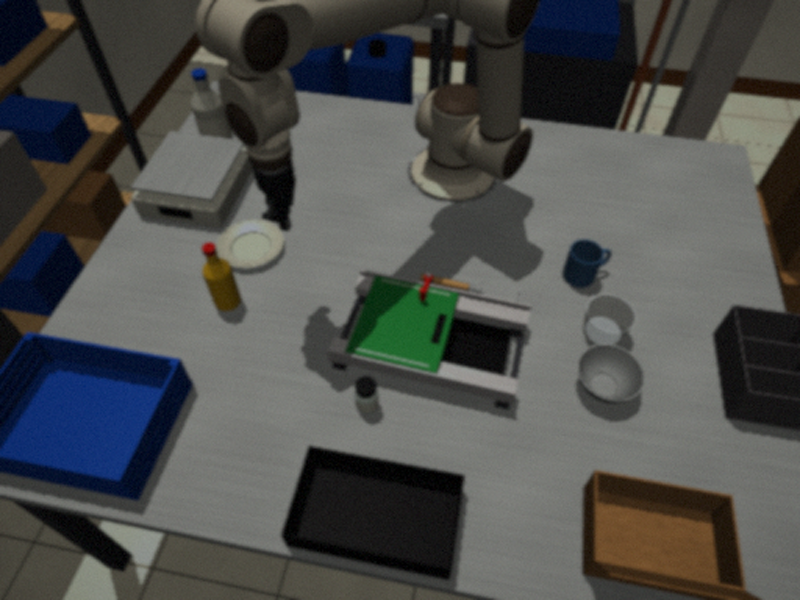

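The scene picture shows the bottle (220,285), plate, jar and spatula where they were. The keeper lies across the board (425,288) and the arm is clear.

```bash
python3 -c "
from workcell import job_done,get_obs
o=get_obs();print(o['time'],abs(o['qd']).max());print(job_done())"
```

```text
12.2 0.43532527943174265
the job is handed in; nothing more can be done
None
```

The board is home in its notches and the keeper is turned fully across it. I handed the job in at 12.2 s on the robot's clock.

- **Board:** I pushed it with the closed fingertips at its trailing edge, at about 4–6 N, until the notch walls stopped it at about 21 N. I then backed the fingers off so the rear could drop. Depth from both cameras puts the top at 73 mm in all four quarters, down from 81 mm, so all four feet dropped. It was still at 73 mm after the keeper was turned.
- **Keeper:** I pushed the knob round its arc until it hit a hard stop at about 21 N, with the fingertips where they should be for the 1.6 rad stop. The top view shows the arm lying over the board.
- **Finish:** The gripper is about 0.3 m away, 0.24 m up, with no contact force. By eye, the jar, spatula, tub, plate, bottle, bowl and mug have not moved.

**Disagreements in the checks:**
- My first depth plane fit was too noisy to use (it gave absurd slopes). I replaced it with medians for each quarter of the board.
- The last scene-view estimate of the board's centre along the rails was about 12 mm off the top view. I think part of the board was in shadow there. The heights from both cameras agreed.

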